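# Open the combination padlock on a specimen crate and present it

### The arm

A 7-joint arm with a two-finger parallel gripper is mounted at the origin on the work surface. World frame = base frame: x ahead of the robot, y to its left, z up, the work surface at z = 0. Lengths are in m, angles in degrees, forces in N, time in s.
With the tool pointing down it reaches from about 0.425 to 0.875 m from the base axis. Payload 4.7 kg.
Tool frame: the origin (TCP) lies midway between the tips of the shut fingers; the grasp point (between the pads) lies 19 mm behind it; z points along the fingers, y is the line along which they close (so a half turn about z gives the same grasp; the last joint's range is limited). The gripper opens to 87 mm and grips with 3 to 60 N. Pads are 19 mm wide; open, the fingers measure 117 mm over their backs; the gripper's body (75 mm by 190 mm) begins 51 mm behind the grasp point.
Start: joints at [-67.89, 18.392, -4.016, 83.108, 1.295, 78.541, -3.26], TCP at [0.236, 0.606, 0.223] pointing down, gripper open.
Joint ranges: [-163.93, 163.93], [-17.29, 119.83], [-79.2, 71.16], [3.27, 140.29], [-89.18, 269.18], [5.43, 117.66], [-154.24, 154.24]. Speed limits (degrees/s): [147.25, 147.25, 180, 180, 180, 180, 180].

### API

Orientations are given as [roll, pitch, yaw] about the fixed x, y, z axes, in that order (R = Rz(yaw) Ry(pitch) Rx(roll)).
In Python, from cell import env gives the robot as it stands.
- The arm moves only by the tool step_arm, never from a script. Its argument "moves" is a list of rows, each an object with "dp": the shift along the tool's x, y, z in mm, a list of three; "dr": the turn, a rotation vector about the tool's x, y, z in rad, a list of three; "fingers": the closure, from 0 (fully open) to 1 (shut). In form: [{"dp": [dx, dy, dz], "dr": [ax, ay, az], "fingers": fingers}, ...]. A call has exactly 5 rows; each row shifts and turns the commanded pose from where the row before left it, along the tool's axes as they then stand; what a row does not reach is not made up. A row lasts 1/8 s, in which the tool goes at most 62.5 mm and 10.7 degrees, less where a joint would pass 70% of its speed; a pose out of reach is approached as far as the arm can. A call with a gripper value outside its range is refused whole. The fingers move at their own pace and stop on an object; "squeeze" is the grip in N (left out, the last holds). Time passes only in rows, so rows that do not move let the fingers close, or fill a call up. It gives the time, the measured TCP pose, the force, the opening and the grip force at its end, in the units of the state.
- env.get_obs(): the state, without advancing time (a new reading comes with each control period).
- env.read_camera(name): name is "scene" or "top"; returns the picture (420x560x3 uint8, red, green, blue); there is no depth.
- env.camera_model(name): a dict with "fx", "fy", "cx", "cy" (pixels), "R" (3x3) and "t" (3): a world point X has camera coordinates R X + t. Camera axes: x right, y down, z forward; pixel columns grow to the right and rows downward; lengths in m; the calibration is good to about 2 mm. A picture is of the moment at which its call begins. camera_model takes no time and is no camera call.
- env.sign_off(): hands the job in; it is judged then, once.
The state is a dict: "time_s": time; "qpos": joint angles; "joint_velocities": joint speeds; "effort": joint torques, N m; "tool_pos": TCP position; "tool_rot": TCP orientation; "force": force on the tool from outside, world axes, zero at the start; "wrist_torque": the same for the moment, N m; "grip_width": finger opening in m; "grasp_force": force on a finger pad.
Only numpy, scipy, OpenCV 4.12 (cv2) and the standard library are available. Lean on these libraries where they do the work, as an engineer would, in place of code of your own. Each camera call takes 0.05 s, during which the arm holds its last target. There are 200 camera calls.

### The job

Unlock the shellfish crate: turn the padlock's dial, feeling it click from notch to notch, until its orange pointer rests at the orange mark on the lock, then pull the shackle all the way out to its stop while the lock stays in its seat on the lid, and lift the opened lock up out of the seat. Finish still holding it in the gripper, still and level with the dial upward and the shackle still open, at least 10 cm above its seat and touching nothing else. Leave the other loose things on the lid and the bench where they are.

Things in the scene. Friction and masses are not known exactly. Their poses are not given: they have to be found in the camera images.
- crate: Fixed black plastic crate with a grey lid, 260 (x) x 340 (y) x 110 high; origin at the centre of its underside, z up. It stands flat at varying places and yaw. The padlock's seat is at the centre of its lid.
- seat (a point): Centre of the steel padlock seat, on the top of its 4 mm plate, 114 mm above the table; axes as the crate's. A lip 10 mm high and 3 mm thick runs all round the lock, 1.5 mm clear of it.
- staple (a point): Top of the steel staple fixed to the lid: an upright loop of 5 mm bar, 18 mm wide along y between bar centres, 32 mm high above the seat plate, 36 mm towards crate -x and 26 mm towards +y of the seat's centre. It stands around one leg of the shackle, so the lock can be lifted out only when the shackle is pulled open.
- lock: The padlock, loose, 0.45 to 0.6 kg in all, in the seat with its dial up, axes along the crate's. Blue body 60 (x) x 64 (y) x 34 high; origin at the centre of the body's underside, z up. The dial is centred on its top, the shackle stands out of its -x face. The orange mark is on the top face, beside the dial on the +x side. Can be lifted by the dial's grip bar or the body's sides.
- dial (a joint): Dial angle about the lock's z, rad: 0 = orange pointer at the orange mark (shackle free within about 0.1), positive = anticlockwise from above. Starts at about 0.6 to 1.5, so turn it clockwise; stops at -0.5 and 2.0. Clicks into a spring notch every 0.349 rad (20 degrees; one is at 0), about 0.08 N m to pass to the next, and rests in a notch when let go.
- dial_grip (a point): Centre of the dial's grip bar, on the dial's axis, 50 mm above the lock's underside. Grey bar 44 long x 12 wide x 20 high (40 to 60 mm above the underside) on a black round skirt 44 mm across (34 to 40 mm). The frame turns with the dial; its x axis runs along the bar to the orange end, the pointer.
- shackle (a joint): How far the shackle is pulled out of the lock, m: 0 = shut, 0.026 = its stop, fully open. With the dial at 0 it slides along lock -x against about 3 N of friction and stays where it is left; at other dial angles it is blocked within 3 mm. From 0.022 its free leg is clear of the staple.
- shackle_bow (a point): Middle of the shackle's cross bar, 84 mm from the lock's origin along lock -x when shut, 20 mm above the lock's underside and 24 mm above the lid; moves with the shackle. Round 8 mm aluminium bar along the lock's y; its legs leave 44 mm clear between them, and 41 mm is clear from the bar to the staple along x.
- lid_oyster: Bystander: grey oyster shell about 75 mm long, 23 mm high, on the crate's lid; origin under its centre.
- tally: Bystander: round aluminium tally counter 42 mm across, 32 mm high with its button, on the crate's lid; origin under its centre.
- oyster_a: Bystander: oyster shell about 90 mm long on the bench.
- oyster_b: Bystander: oyster shell about 80 mm long on the bench.
- caliper: Bystander: steel caliper, 200 mm long, lying on the bench.
- brush: Bystander: brush lying on the bench.
- jar: Bystander: jar with a yellow cap, 68 mm across, 85 mm high, on the bench.
Mind the look-alikes: they are no part of the job. Leave any pink or purple look-alike of the lock alone.

How it is judged (in metres and radians):
On the way, in this order (a step that is already met when the one before it is completed fails the run):
1. the dial is turned to the mark, the lock shut and in its seat (value of joint dial between -0.15 and 0.15 rad and value of joint shackle below 0.01 m and z of lock in the frame of crate below 0.12 m and horizontal distance between lock and crate below 0.006 m), for 0.2 s.
2. the shackle is pulled open, the lock still in its seat (value of joint shackle above 0.022 m and z of lock in the frame of crate below 0.12 m and horizontal distance between lock and crate below 0.006 m), for 0.2 s.
At the end, for the whole second after the job is handed in: The gripper holds the opened lock still (under 3 cm/s), its underside at least 80 mm above the seat plate, level within 15 degrees, dial up, shackle at least 20 mm out, the fingers pressing on it and the crate not touching it (height (world z) of lock above 0.194 m and value of joint shackle above 0.02 m and angle between lock's own z axis and vertical below 0.26 rad and contact force between the fingers and lock above 2 N and contact force between lock and crate below 0.1 N and linear speed of lock below 0.03 m/s); the arm keeps its last pose, push and grip.
It fails at once if the oyster or the tally counter on the lid is moved more than 30 mm (distance of any of lid_oyster, tally from where it was at the start of the episode above 0.03 m).
It fails at once if a loose thing on the bench is moved more than 30 mm (distance of any of oyster_a, oyster_b, caliper, brush, jar from where it was at the start of the episode above 0.03 m).
It also fails if it takes over 53 s, if anything falls off the work surface, if the arm or the gripper's body presses on something with over 40 N, if the wrist force passes 120 N, or if a joint passes its speed limit or range.

## Working session

There is one attempt and no reset: what is moved stays moved. The work goes in short steps, Python scripts to look and compute and a tool call to move; the robot and the scene stay as the last step left them, time stands still between calls to the robot, and variables do not carry over. Pictures are saved under pics/ and viewed, at most 10 in all, crops included, and the job is handed in when it is done.

Besides the shell and the picture viewer there is one more tool, called after "Request:" as name(argument=value, ...), one argument or row to a line, values as JSON. step_arm: Moves the arm, as the interface text tells. Its arguments: {"type":"object","properties":{"moves":{"type":"array","items":{"type":"object","properties":{"dp":{"type":"array","items":{"type":"number"}},"dr":{"type":"array","items":{"type":"number"}},"fingers":{"type":"number"}}}},"squeeze":{"type":"number"}},"required":["moves"]}

```bash
mkdir -p pics; ls
python3 - <<'E'
from cell import env
import cv2
for n in("scene","top"):
    im=env.read_camera(n); cv2.imwrite(f"pics/{n}0.png",im[:,:,::-1])
    m=env.camera_model(n); print(n,m)
o=env.get_obs();print(o)
E
```

```text
pics
scene {'fx': 445.5883736192358, 'fy': 445.5883736192358, 'cx': 286.2755564991748, 'cy': 211.23349529588967, 'R': array([[-0.63307367,  0.77405008,  0.00801326],
       [ 0.56100382,  0.46591278, -0.68425142],
       [-0.53337834, -0.42868609, -0.72920216]]), 't': array([ 0.31850242, -0.19038445,  1.48651685])}
top {'fx': 407.84468688295686, 'fy': 407.84468688295686, 'cx': 281.73586166016884, 'cy': 210.91042094572828, 'R': array([[-0.02588819, -0.99966199,  0.0023894 ],
       [-0.97714929,  0.0248006 , -0.21110232],
       [ 0.21097171, -0.00779986, -0.97746105]]), 't': array([0.03154339, 0.51674361, 1.14437276])}
{'time_s': 0.1, 'qpos': array([-67.8888494 ,  18.43324828,  -4.01580044,  83.16668146,
         1.29615584,  78.54228512,  -3.25951996]), 'joint_velocities': array([ 0.10476453, -0.0678852 , -0.02966743, -0.09439478, -0.03155815,
        0.04743514, -0.03329375]), 'effort': array([-2.29837897e-04, -4.92570627e+01, -4.05863961e-01, -3.13398242e+01,
       -6.41547795e-02,  3.95282416e-02,  1.00064733e-04]), 'tool_pos': array([0.23601915, 0.60510641, 0.22159945]), 'tool_rot': array([-1.79903083e+02,  6.54514288e-03,  1.58699388e+02]), 'force': array([-0.10412958, -0.41856191,  0.04378428]), 'wrist_torque': array([ 0.01117644, -0.02639233, -0.00720549]), 'grasp_force': 0.0, 'grip_width': 0.08723474492287875}
```

View pics/top0.png

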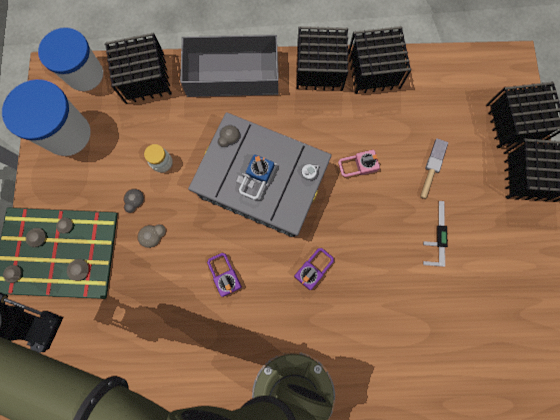

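View pics/scene0.png

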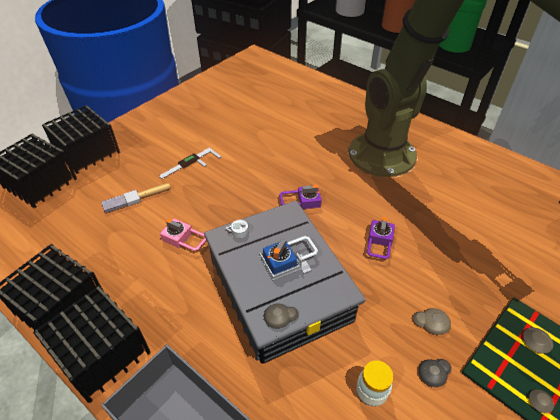

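The top view shows the crate with its blue lock near (258,170) and the shackle towards (250,187), plus the lid oyster (229,134) and the tally (310,172). The scene view shows the lock near (283,258). Pink and purple look-alikes stand on the bench. I'll enlarge both views next.

Run:
```python
import cv2
a=cv2.imread("pics/top0.png")[140:210,220:300]; b=cv2.imread("pics/scene0.png")[225:285,245:325]
cv2.imwrite("pics/tc.png",cv2.resize(a,None,fx=8,fy=8,interpolation=cv2.INTER_CUBIC))
cv2.imwrite("pics/sc.png",cv2.resize(b,None,fx=8,fy=8,interpolation=cv2.INTER_CUBIC))
```

```text
(no output)
```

View pics/tc.png

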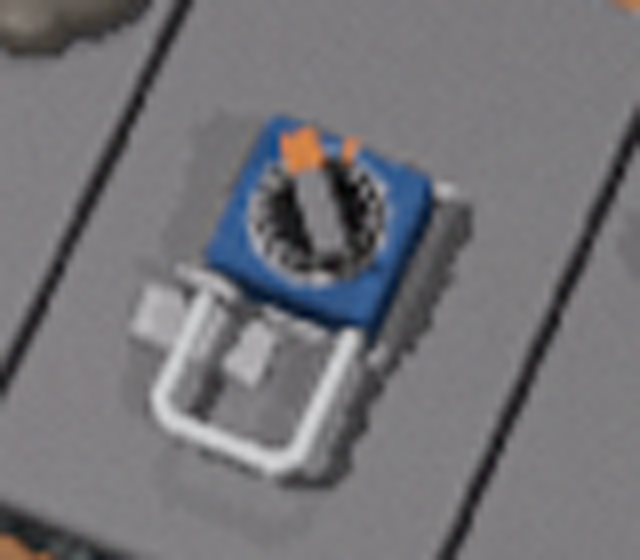

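View pics/sc.png

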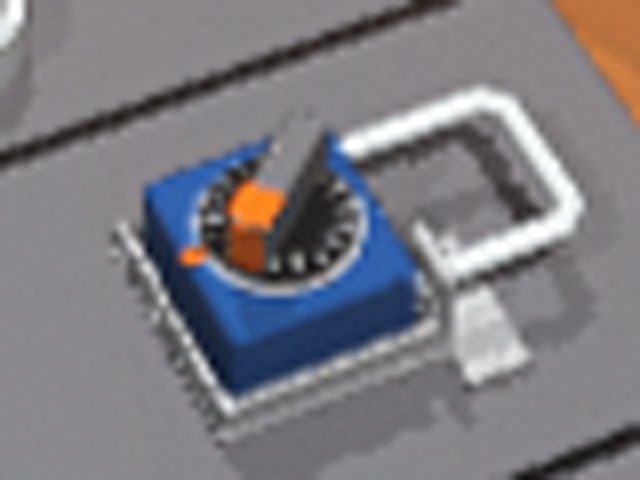

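The top crop shows the body's top-face corners at (278,118), (432,185), (372,330) and (207,258). The bow's middle is at about (222,437), the mark at (350,150), and the bar runs from (302,148) to (327,250).

The scene crop shows three of those corners at (235,345), (147,190) and (413,280). The bow's middle is at about (540,150) and the mark at (193,257).

```bash
cat > h.py <<'E'
import numpy as np
from cell import env
M={n:env.camera_model(n) for n in("scene","top")}
def full(p,off): return (np.array(p,float)+.5)/8-.5+off
def ray(n,uv):
    m=M[n];d=m["R"].T@np.array([(uv[0]-m["cx"])/m["fx"],(uv[1]-m["cy"])/m["fy"],1]);return -m["R"].T@m["t"],d/np.linalg.norm(d)
def tri(a,b):
    A=np.zeros((3,3));y=np.zeros(3);R=[ray("top",a),ray("scene",b)]
    for c,d in R: P=np.eye(3)-np.outer(d,d);A+=P;y+=P@c
    X=np.linalg.solve(A,y);return X,[np.linalg.norm(np.cross(X-c,d))*1e3 for c,d in R]
def plane(n,uv,z): c,d=ray(n,uv);return c+d*(z-c[2])/d[2]
def proj(n,X): m=M[n];p=m["R"]@X+m["t"];return np.array([m["fx"]*p[0]/p[2]+m["cx"],m["fy"]*p[1]/p[2]+m["cy"]])
E
python3 - <<'E'
from h import *
np.set_printoptions(precision=4,suppress=True)
T=lambda p:full(p,(220,140)); S=lambda p:full(p,(245,225))
for k,a,b in[("c++",(278,118),(235,345)),("c+-",(432,185),(147,190)),("c-+",(207,258),(413,280)),("mark",(350,150),(193,257)),("bow",(222,437),(540,150)),("bar orange",(302,148),(255,195)),("bar grey",(327,250),(305,122))]:
    print(k,*tri(T(a),S(b)))
c=np.array([plane("top",T(p),.148) for p in[(278,118),(432,185),(372,330),(207,258)]])
print(c,c.mean(0)); 
for i,j in((3,0),(2,1),(1,0),(2,3)): d=c[j]-c[i];print(np.linalg.norm(d),np.degrees(np.arctan2(d[1],d[0])))
a,b=[plane("top",T(p),.174) for p in((302,148),(327,250))];d=a-b;print("bar",a,b,np.degrees(np.arctan2(d[1],d[0])),np.linalg.norm(d))
E
```

```text
c++ [0.6619 0.0921 0.1443] [np.float64(0.6579609760926107), np.float64(0.6579609760926309)]
c+- [0.6362 0.0381 0.1446] [np.float64(0.11545908817136077), np.float64(0.1154590881714024)]
c-+ [0.612  0.1167 0.1435] [np.float64(0.19424679456738864), np.float64(0.19424679456740218)]
mark [0.6483 0.0663 0.1487] [np.float64(0.18291064192307133), np.float64(0.18291064192290354)]
bow [0.5486 0.1131 0.1388] [np.float64(0.592136624611687), np.float64(0.592136624611691)]
bar orange [0.6386 0.0813 0.1794] [np.float64(0.2626059518543259), np.float64(0.2626059518543769)]
bar grey [0.6051 0.0728 0.1727] [np.float64(1.3192662446996406), np.float64(1.3192662446996475)]
[[0.6608 0.0914 0.148 ]
 [0.635  0.0382 0.148 ]
 [0.5831 0.0599 0.148 ]
 [0.6104 0.1165 0.148 ]] [0.6223 0.0765 0.148 ]
0.05632776221682176 -26.487538515739452
0.056216222783847095 -22.777585335949468
0.059146110271378435 64.04718090650952
0.06278590411297658 64.22548553197107
bar [0.6403 0.0818 0.174 ] [0.6039 0.0739 0.174 ] 12.311304980444861 0.037299125348986974
```

Create g.py:
```python
import sys
from h import *
from scipy.spatial.transform import Rotation as Ro
def go(x,y,z,yaw):
    o=env.get_obs();R=Ro.from_euler("xyz",o["tool_rot"],degrees=True);D=Ro.from_euler("xyz",[180,0,yaw],degrees=True)
    d=np.array([x,y,z])-o["tool_pos"]
    print("t",o["time_s"],"pos",o["tool_pos"].round(4),o["tool_rot"].round(1),"F",o["force"].round(1),"w",round(o["grip_width"],4),"gf",o["grasp_force"],"q",o["qpos"].round(0))
    print("dp now-frame",(R.inv().apply(d)*1e3).round(1),"dp goal-frame",(D.inv().apply(d)*1e3).round(1),"dr",(R.inv()*D).as_rotvec().round(3))
if __name__=="__main__": go(*map(float,sys.argv[1:]))
```

```text
(no output)
```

Request:
step_arm(
  moves=[
    {"dp": [-42, -27, 0], "dr": [0, 0, 0], "fingers": 0},
    {"dp": [-42, -27, 0], "dr": [0, 0, 0], "fingers": 0},
    {"dp": [-42, -27, 0], "dr": [0, 0, 0], "fingers": 0},
    {"dp": [-42, -27, 0], "dr": [0, 0, 0], "fingers": 0},
    {"dp": [-42, -27, 0], "dr": [0, 0, 0], "fingers": 0},
  ],
  squeeze=30,
)

```text
time_s: 0.72
tool_pos: [0.3834, 0.4019, 0.2222]
tool_rot: [-180.0, -0.0, 158.7]
force: [1.6, 0.2, 0.1]
grip_width: 0.0872
grasp_force: 0.0
```

Request:
step_arm(
  moves=[
    {"dp": [-42, -27, 0], "dr": [0, 0, 0], "fingers": 0},
    {"dp": [-42, -27, 0], "dr": [0, 0, 0], "fingers": 0},
    {"dp": [-42, -27, 0], "dr": [0, 0, 0], "fingers": 0},
    {"dp": [-42, -27, 0], "dr": [0, 0, 0], "fingers": 0},
    {"dp": [-42, -27, 0], "dr": [0, 0, 0], "fingers": 0},
  ],
)

```text
time_s: 1.35
tool_pos: [0.5299, 0.2, 0.2223]
tool_rot: [-180.0, -0.0, 158.7]
force: [0.4, 0.3, -0.1]
grip_width: 0.0869
grasp_force: 0.0
```

```bash
python3 g.py .623 .077 .22 194.5
```

```text
t 1.35 pos [0.5299 0.2    0.2223] [-180.    -0.   158.7] F [ 0.4  0.3 -0.1] w 0.0869 gf 0.0 q [-37.   8.  15.  96.  -2.  76.  47.]
dp now-frame [-131.4  -80.8    2.2] dp goal-frame [ -59.3 -142.4    2.3] dr [-0.    -0.    -0.625]
```

Request:
step_arm(
  moves=[
    {"dp": [-44, -27, 0], "dr": [0, 0, 0], "fingers": 0.3},
    {"dp": [-44, -27, 0], "dr": [0, 0, 0], "fingers": 0.3},
    {"dp": [-43.5, -27, 0], "dr": [0, 0, 0], "fingers": 0.3},
    {"dp": [0, 0, 0], "dr": [0, 0, -0.16], "fingers": 0.3},
    {"dp": [0, 0, 0], "dr": [0, 0, -0.16], "fingers": 0.3},
  ],
)

```text
time_s: 1.98
tool_pos: [0.6225, 0.0772, 0.2217]
tool_rot: [-180.0, -0.1, 177.2]
force: [-0.7, 0.4, -0.2]
grip_width: 0.0617
grasp_force: 0.0
```

Request:
step_arm(
  moves=[
    {"dp": [0, 0, 0], "dr": [0, 0, -0.16], "fingers": 0.3},
    {"dp": [0, 0, 0], "dr": [0, 0, -0.145], "fingers": 0.3},
    {"dp": [0, 0, 10], "dr": [0, 0, 0], "fingers": 0.3},
    {"dp": [0, 0, 15], "dr": [0, 0, 0], "fingers": 0.3},
    {"dp": [0, 0, 0], "dr": [0, 0, 0], "fingers": 0.3},
  ],
)

```text
time_s: 2.6
tool_pos: [0.621, 0.0782, 0.195]
tool_rot: [180.0, -0.2, -165.6]
force: [-0.7, 0.4, 0.1]
grip_width: 0.0608
grasp_force: 0.0
```

```bash
python3 g.py .6235 .0772 .158 194.5
python3 - <<'E'
from cell import env
import cv2
b=env.read_camera("scene")[200:290,235:335,::-1];cv2.imwrite("pics/s1.png",cv2.resize(b,None,fx=6,fy=6,interpolation=cv2.INTER_CUBIC))
E
```

```text
t 2.6 pos [0.621  0.0782 0.195 ] [ 180.    -0.2 -165.6] F [-0.7  0.4  0.1] w 0.0608 gf 0.0 q [-23.  17.  17.  89.  -5.  75.  98.]
dp now-frame [-2.3 -1.6 37. ] dp goal-frame [-2.1 -1.6 37. ] dr [ 0.    -0.004 -0.001]
```

View pics/s1.png

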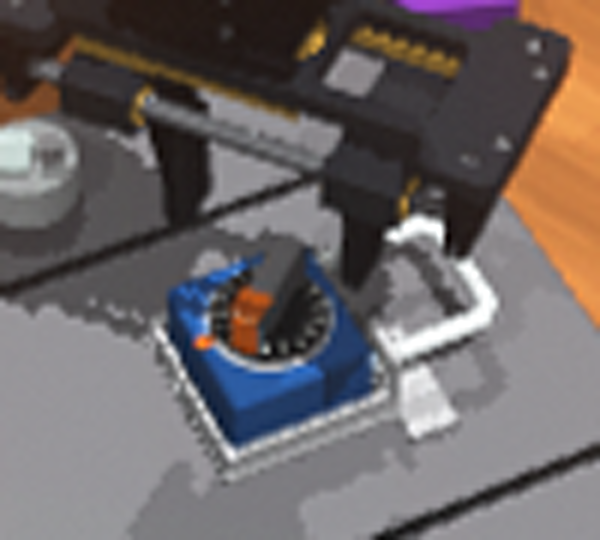

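The picture shows the fingers at (180,220) and (360,280), either side of the bar at (270,290) and above it. I'll go down and grip.

Request:
step_arm(
  moves=[
    {"dp": [-2, -1.5, 15], "dr": [0, 0, 0], "fingers": 0.3},
    {"dp": [0, 0, 15], "dr": [0, 0, 0], "fingers": 0.3},
    {"dp": [0, 0, 7], "dr": [0, 0, 0], "fingers": 0.3},
    {"dp": [0, 0, 0], "dr": [0, 0, 0], "fingers": 0.8},
    {"dp": [0, 0, 0], "dr": [0, 0, 0], "fingers": 1},
  ],
  squeeze=25,
)

```text
time_s: 3.28
tool_pos: [0.6251, 0.0773, 0.161]
tool_rot: [-180.0, 0.0, -165.5]
force: [-0.3, -0.7, 0.0]
grip_width: 0.048
grasp_force: 0.0
```

Request:
step_arm(
  moves=[
    {"dp": [0, 0, 0], "dr": [0, 0, 0], "fingers": 1},
    {"dp": [0, 0, 0], "dr": [0, 0, 0], "fingers": 1},
    {"dp": [0, 0, 0], "dr": [0, 0, 0], "fingers": 1},
    {"dp": [0, 0, 0], "dr": [0, 0, 0], "fingers": 1},
    {"dp": [0, 0, 0], "dr": [0, 0, 0], "fingers": 1},
  ],
)

```text
time_s: 3.9
tool_pos: [0.6248, 0.0776, 0.1607]
tool_rot: [180.0, 0.0, -165.5]
force: [0.5, -0.1, 0.0]
grip_width: 0.0118
grasp_force: 25.0
```

```bash
python3 g.py .6235 .0772 .158 194.5; python3 -c "
from cell import env;print(env.get_obs()['wrist_torque'])"
```

```text
t 3.9 pos [0.6248 0.0776 0.1607] [ 180.     0.  -165.5] F [ 0.5 -0.1  0. ] w 0.0118 gf 24.998055696487427 q [-23.  18.  16.  92.  -5.  71.  99.]
dp now-frame [ 1.4 -0.   2.7] dp goal-frame [ 1.4 -0.   2.7] dr [0. 0. 0.]
[ 0.15964031  0.02906031 -0.02618402]
```

Request:
step_arm(
  moves=[
    {"dp": [0, 0, 0], "dr": [0, 0, 0.1], "fingers": 1},
    {"dp": [0, 0, 0], "dr": [0, 0, 0.1], "fingers": 1},
    {"dp": [0, 0, 0], "dr": [0, 0, 0.1], "fingers": 1},
    {"dp": [0, 0, 0], "dr": [0, 0, 0.05], "fingers": 1},
    {"dp": [0, 0, 0], "dr": [0, 0, 0], "fingers": 1},
  ],
)

```text
time_s: 4.53
tool_pos: [0.6249, 0.0774, 0.1607]
tool_rot: [180.0, 0.0, 174.5]
force: [-0.2, 0.7, 0.3]
grip_width: 0.0116
grasp_force: 25.0
```

```bash
python3 g.py .6235 .0772 .158 154.5; python3 -c "
from cell import env;print(env.get_obs()['wrist_torque'])"
```

```text
t 4.525 pos [0.6249 0.0774 0.1607] [180.    0.  174.5] F [-0.2  0.7  0.3] w 0.0116 gf 25.005757212638855 q [-25.  18.  19.  92.  -6.  71.  80.]
dp now-frame [ 1.4 -0.3  2.7] dp goal-frame [ 1.2 -0.7  2.7] dr [0.    0.    0.349]
[ 0.08053479  0.05392563 -0.05393398]
```

Request:
step_arm(
  moves=[
    {"dp": [0, 0, 0], "dr": [0, 0, 0.1], "fingers": 1},
    {"dp": [0, 0, 0], "dr": [0, 0, 0.1], "fingers": 1},
    {"dp": [0, 0, 0], "dr": [0, 0, 0.1], "fingers": 1},
    {"dp": [0, 0, 0], "dr": [0, 0, 0.05], "fingers": 1},
    {"dp": [0, 0, 0], "dr": [0, 0, 0], "fingers": 1},
  ],
)

```text
time_s: 5.15
tool_pos: [0.6248, 0.0773, 0.1607]
tool_rot: [180.0, 0.0, 154.5]
force: [-0.5, 0.3, 1.4]
grip_width: 0.0121
grasp_force: 25.0
```

```bash
python3 g.py .6235 .0772 .158 154.5; python3 -c "
from cell import env;print(env.get_obs()['wrist_torque'])"
```

```text
t 5.15 pos [0.6248 0.0773 0.1607] [180.    0.  154.5] F [-0.5  0.3  1.4] w 0.0121 gf 25.00971794128418 q [-27.  18.  22.  92.  -7.  71.  60.]
dp now-frame [ 1.1 -0.7  2.7] dp goal-frame [ 1.1 -0.7  2.7] dr [ 0.  0. -0.]
[ 0.06418487  0.1552583  -0.09201761]
```

Request:
step_arm(
  moves=[
    {"dp": [0, 0, 0], "dr": [0, 0, 0], "fingers": 0.4},
    {"dp": [0, 0, 0], "dr": [0, 0, 0], "fingers": 0.4},
    {"dp": [0, 0, -20], "dr": [0, 0, 0], "fingers": 0.4},
    {"dp": [0, 0, -40], "dr": [0, 0, 0], "fingers": 0.4},
    {"dp": [42, 0, 0], "dr": [0, 0, 0.17], "fingers": 0.4},
  ],
)

```text
time_s: 5.78
tool_pos: [0.5907, 0.0935, 0.2257]
tool_rot: [179.7, 0.4, 144.2]
force: [-0.1, 0.0, -0.2]
grip_width: 0.0498
grasp_force: 0.0
```

Request:
step_arm(
  moves=[
    {"dp": [42, 0, 0], "dr": [0, 0, 0.17], "fingers": 0.5},
    {"dp": [0, 0, 0], "dr": [0, 0, 0.17], "fingers": 0.6},
    {"dp": [0, 0, 0], "dr": [0, 0, 0.17], "fingers": 0.6},
    {"dp": [0, 0, 0], "dr": [0, 0, 0.17], "fingers": 0.6},
    {"dp": [0, 0, 0], "dr": [0, 0, 0.17], "fingers": 0.6},
  ],
)

```text
time_s: 6.4
tool_pos: [0.5531, 0.1197, 0.2223]
tool_rot: [179.9, -0.0, 95.6]
force: [-0.0, -0.3, -0.6]
grip_width: 0.0348
grasp_force: 0.0
```

```bash
python3 g.py .5485 .113 .123 64.5
python3 - <<'E'
from cell import env
import cv2
b=env.read_camera("scene")[200:290,235:335,::-1];cv2.imwrite("pics/s2.png",cv2.resize(b,None,fx=6,fy=6,interpolation=cv2.INTER_CUBIC))
E
```

```text
t 6.4 pos [0.5531 0.1197 0.2223] [179.9  -0.   95.6] F [-0.  -0.3 -0.6] w 0.0348 gf 0.0 q [-38.   8.  25.  96.  -4.  76.  -6.]
dp now-frame [-6.3 -5.5 99.3] dp goal-frame [-8.  -1.3 99.3] dr [ 0.002 -0.001  0.544]
```

View pics/s2.png

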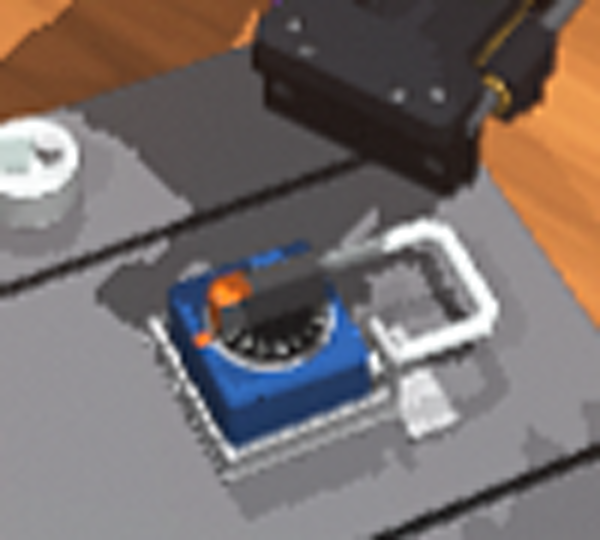

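The pointer (230,290) looks to stand at the mark (203,340), with the shackle shut. I'll check that by projecting the bar's ends for nearby dial angles.

Run:
```python
from h import *
c=np.array([.6240,.0772,.174])
for a in(-45.5,-35.5,-25.5,-15.5,-5.5):
    d=np.array([np.cos(np.radians(a)),np.sin(np.radians(a)),0])*.022; n=np.array([-d[1],d[0],0])*6/22
    print(a,[((proj("scene",p)-(235,200))*6+2.5).round() for p in(c+d+n,c+d-n,c-d+n,c-d-n)])
```

```text
-45.5 [array([211., 293.]), array([209., 267.]), array([329., 285.]), array([326., 260.])]
-35.5 [array([215., 300.]), array([207., 276.]), array([330., 276.]), array([322., 252.])]
-25.5 [array([221., 307.]), array([208., 284.]), array([329., 268.]), array([315., 245.])]
-15.5 [array([229., 313.]), array([211., 292.]), array([326., 260.]), array([308., 240.])]
-5.5 [array([238., 318.]), array([215., 300.]), array([322., 252.]), array([299., 235.])]
```

Run:
```python
from h import *
import cv2
im=cv2.imread("pics/s2.png");c=np.array([.6240,.0772,.174]);out=[]
for a in(None,-45.5,-35.5,-25.5):
    k=cv2.resize(im[230:380,150:370],None,fx=1.75,fy=1.75)
    if a is not None:
        d=np.array([np.cos(np.radians(a)),np.sin(np.radians(a)),0])*.022; n=np.array([-d[1],d[0],0])*6/22
        P=np.array([((proj("scene",p)-(235,200))*6+2.5-(150,230))*1.75 for p in(c+d+n,c+d-n,c-d-n,c-d+n)])
        cv2.polylines(k,[P.astype(int)],True,(0,255,0),1)
    out.append(k)
cv2.imwrite("pics/s2c.png",np.vstack([np.hstack(out[:2]),np.hstack(out[2:])]))
```

```text
(no output)
```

View pics/s2c.png

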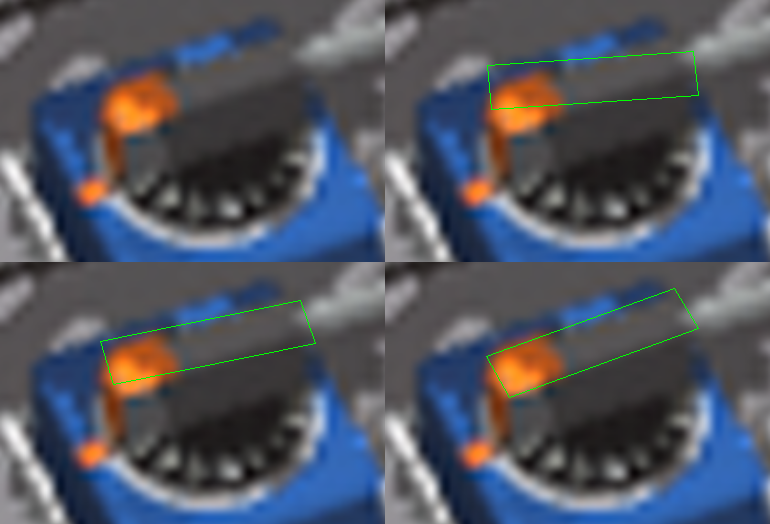

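The overlay at -25.5° fits the bar, so the dial is at 0. Next I go to the bow.

Request:
step_arm(
  moves=[
    {"dp": [-6, -5.5, 0], "dr": [0, 0, 0.17], "fingers": 0.6},
    {"dp": [0, 0, 0], "dr": [0, 0, 0.17], "fingers": 0.6},
    {"dp": [0, 0, 0], "dr": [0, 0, 0.17], "fingers": 0.6},
    {"dp": [0, 0, 20], "dr": [0, 0, 0.034], "fingers": 0.6},
    {"dp": [0, 0, 20], "dr": [0, 0, 0], "fingers": 0.6},
  ],
)

```text
time_s: 7.08
tool_pos: [0.5486, 0.1133, 0.1817]
tool_rot: [179.9, -0.1, 64.9]
force: [-0.4, 0.0, -1.0]
grip_width: 0.0348
grasp_force: 0.0
```

```bash
python3 g.py .5482 .1133 .123 64.5
```

```text
t 7.075 pos [0.5486 0.1133 0.1817] [ 1.799e+02 -1.000e-01  6.490e+01] F [-0.4  0.  -1. ] w 0.0348 gf 0.0 q [-39.   9.  28. 100.  -4.  71. -36.]
dp now-frame [-0.3 -0.4 58.7] dp goal-frame [-0.2 -0.3 58.7] dr [ 0.002 -0.002  0.008]
```

Request:
step_arm(
  moves=[
    {"dp": [0, 0, 20], "dr": [0, 0, 0], "fingers": 0.6},
    {"dp": [0, 0, 20], "dr": [0, 0, 0], "fingers": 0.6},
    {"dp": [0, 0, 12], "dr": [0, 0, 0], "fingers": 0.6},
    {"dp": [0, 0, 5], "dr": [0, 0, 0], "fingers": 0.6},
    {"dp": [0, 0, 0], "dr": [0, 0, 0], "fingers": 0.6},
  ],
)

```text
time_s: 7.7
tool_pos: [0.5481, 0.1132, 0.124]
tool_rot: [180.0, -0.0, 64.8]
force: [-0.2, -0.2, 0.7]
grip_width: 0.0344
grasp_force: 0.0
```

```bash
python3 g.py .5482 .1133 .123 64.5;python3 - <<'E'
from cell import env
import cv2
b=env.read_camera("scene")[200:290,235:335,::-1];cv2.imwrite("pics/s3.png",cv2.resize(b,None,fx=6,fy=6,interpolation=cv2.INTER_CUBIC))
E
```

```text
t 7.7 pos [0.5481 0.1132 0.124 ] [180.   -0.   64.8] F [-0.2 -0.2  0.7] w 0.0344 gf 0.0 q [-39.  12.  27. 104.  -6.  65. -34.]
dp now-frame [0.1 0.1 1. ] dp goal-frame [0.1 0.1 1. ] dr [ 0.    -0.     0.006]
```

View pics/s3.png

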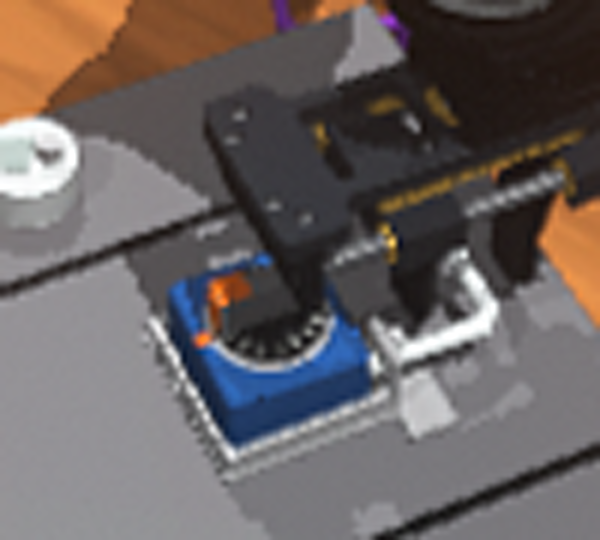

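The inner finger (420,300) is inside the loop and the outer one (515,240) is outside it. I'll close and pull along tool -y.

Request:
step_arm(
  moves=[
    {"dp": [0, 0, 0], "dr": [0, 0, 0], "fingers": 1},
    {"dp": [0, 0, 0], "dr": [0, 0, 0], "fingers": 1},
    {"dp": [0, 0, 0], "dr": [0, 0, 0], "fingers": 1},
    {"dp": [0, 0, 0], "dr": [0, 0, 0], "fingers": 1},
    {"dp": [0, 0, 0], "dr": [0, 0, 0], "fingers": 1},
  ],
  squeeze=20,
)

```text
time_s: 8.38
tool_pos: [0.5478, 0.1129, 0.1237]
tool_rot: [180.0, 0.0, 64.8]
force: [-0.5, -0.7, 1.6]
grip_width: 0.0072
grasp_force: 20.0
```

Request:
step_arm(
  moves=[
    {"dp": [0, -3, 0], "dr": [0, 0, 0], "fingers": 1},
    {"dp": [0, -3, 0], "dr": [0, 0, 0], "fingers": 1},
    {"dp": [0, -3, 0], "dr": [0, 0, 0], "fingers": 1},
    {"dp": [0, -3, 0], "dr": [0, 0, 0], "fingers": 1},
    {"dp": [0, 0, 0], "dr": [0, 0, 0], "fingers": 1},
  ],
)

```text
time_s: 9.0
tool_pos: [0.5364, 0.1184, 0.1236]
tool_rot: [-180.0, 0.0, 64.8]
force: [0.0, -1.7, 0.5]
grip_width: 0.0072
grasp_force: 19.9
```

```bash
python3 g.py .5482 .1133 .124 64.5
```

```text
t 9.0 pos [0.5364 0.1184 0.1236] [-180.     0.    64.8] F [ 0.  -1.7  0.5] w 0.0072 gf 19.944206178188324 q [-40.  11.  27. 106.  -5.  65. -36.]
dp now-frame [ 0.4 12.8 -0.4] dp goal-frame [ 0.5 12.8 -0.4] dr [-0.001  0.     0.005]
```

Sliding freely, so I pull on to the stop.

Request:
step_arm(
  moves=[
    {"dp": [0, -4, 0], "dr": [0, 0, 0], "fingers": 1},
    {"dp": [0, -4, 0], "dr": [0, 0, 0], "fingers": 1},
    {"dp": [0, -4, 0], "dr": [0, 0, 0], "fingers": 1},
    {"dp": [0, -2, 0], "dr": [0, 0, 0], "fingers": 1},
    {"dp": [0, 0, 0], "dr": [0, 0, 0], "fingers": 1},
  ],
)

```text
time_s: 9.62
tool_pos: [0.5238, 0.1246, 0.1236]
tool_rot: [-180.0, -0.0, 64.8]
force: [-0.1, -1.9, 0.1]
grip_width: 0.007
grasp_force: 19.9
```

```bash
python3 g.py .5482 .1133 .124 64.5
```

```text
t 9.625 pos [0.5238 0.1246 0.1236] [-180.    -0.    64.8] F [-0.1 -1.9  0.1] w 0.007 gf 19.944008588790894 q [-41.   9.  27. 107.  -5.  65. -37.]
dp now-frame [ 0.1 26.9 -0.5] dp goal-frame [ 0.3 26.9 -0.4] dr [-0.001 -0.     0.006]
```

Request:
step_arm(
  moves=[
    {"dp": [0, -1, 0], "dr": [0, 0, 0], "fingers": 1},
    {"dp": [0, -1, 0], "dr": [0, 0, 0], "fingers": 1},
    {"dp": [0, -0.5, 0], "dr": [0, 0, 0], "fingers": 1},
    {"dp": [0, 0, 0], "dr": [0, 0, 0], "fingers": 1},
    {"dp": [0, 0, 0], "dr": [0, 0, 0], "fingers": 1},
  ],
)

```text
time_s: 10.25
tool_pos: [0.5233, 0.1243, 0.1238]
tool_rot: [179.8, -0.0, 64.7]
force: [4.6, -3.2, -0.7]
grip_width: 0.007
grasp_force: 19.9
```

```bash
python3 g.py .5482 .1133 .124 64.5
```

```text
t 10.25 pos [0.5233 0.1243 0.1238] [179.8  -0.   64.7] F [ 4.6 -3.2 -0.7] w 0.007 gf 19.94568407535553 q [-41.   9.  27. 107.  -4.  65. -38.]
dp now-frame [ 0.7 27.2 -0.2] dp goal-frame [ 0.8 27.2 -0.2] dr [ 0.003 -0.     0.004]
```

At the stop: about 27 mm of travel and 5.6 N of resistance. I'll relax, release, rise and go back to the dial bar.

Request:
step_arm(
  moves=[
    {"dp": [0, 2, 0], "dr": [0, 0, 0], "fingers": 1},
    {"dp": [0, 0, 0], "dr": [0, 0, 0], "fingers": 0.6},
    {"dp": [0, 0, 0], "dr": [0, 0, 0], "fingers": 0.6},
    {"dp": [0, 0, 0], "dr": [0, 0, 0], "fingers": 0.6},
    {"dp": [0, 0, -15], "dr": [0, 0, 0], "fingers": 0.6},
  ],
)

```text
time_s: 10.88
tool_pos: [0.5227, 0.1245, 0.138]
tool_rot: [-179.9, 0.1, 64.8]
force: [-0.1, -0.7, 0.3]
grip_width: 0.0328
grasp_force: 0.0
```

Request:
step_arm(
  moves=[
    {"dp": [0, 0, -35], "dr": [0, 0, 0], "fingers": 0.6},
    {"dp": [0, 0, -50], "dr": [0, 0, 0], "fingers": 0.4},
    {"dp": [0, 0, 0], "dr": [0, 0, -0.174], "fingers": 0.4},
    {"dp": [0, 0, 0], "dr": [0, 0, -0.174], "fingers": 0.4},
    {"dp": [0, 0, 0], "dr": [0, 0, -0.174], "fingers": 0.4},
  ],
)

```text
time_s: 11.5
tool_pos: [0.5241, 0.1247, 0.225]
tool_rot: [179.9, -0.0, 95.0]
force: [0.3, 0.2, -1.3]
grip_width: 0.0518
grasp_force: 0.0
```

Request:
step_arm(
  moves=[
    {"dp": [0, 0, 0], "dr": [0, 0, -0.174], "fingers": 0.4},
    {"dp": [0, 0, 0], "dr": [0, 0, -0.174], "fingers": 0.4},
    {"dp": [0, 0, 0], "dr": [0, 0, -0.174], "fingers": 0.4},
    {"dp": [0, 0, 0], "dr": [0, 0, -0.174], "fingers": 0.4},
    {"dp": [0, 0, 0], "dr": [0, 0, -0.174], "fingers": 0.4},
  ],
)

```text
time_s: 12.12
tool_pos: [0.524, 0.1246, 0.2248]
tool_rot: [179.9, 0.0, 144.9]
force: [-0.8, -0.1, 0.5]
grip_width: 0.0523
grasp_force: 0.0
```

```bash
python3 g.py .6237 .0775 .158 154.5;python3 - <<'E'
from cell import env
import cv2
b=env.read_camera("scene")[200:290,235:335,::-1];cv2.imwrite("pics/s4.png",cv2.resize(b,None,fx=6,fy=6,interpolation=cv2.INTER_CUBIC))
E
```

```text
t 12.125 pos [0.524  0.1246 0.2248] [179.9   0.  144.9] F [-0.8 -0.1  0.5] w 0.0523 gf 0.0 q [-38.   4.  24. 100.  -2.  76.  40.]
dp now-frame [-108.6   18.7   66.9] dp goal-frame [-110.2    0.4   66.8] dr [ 0.001  0.001 -0.168]
```

View pics/s4.png

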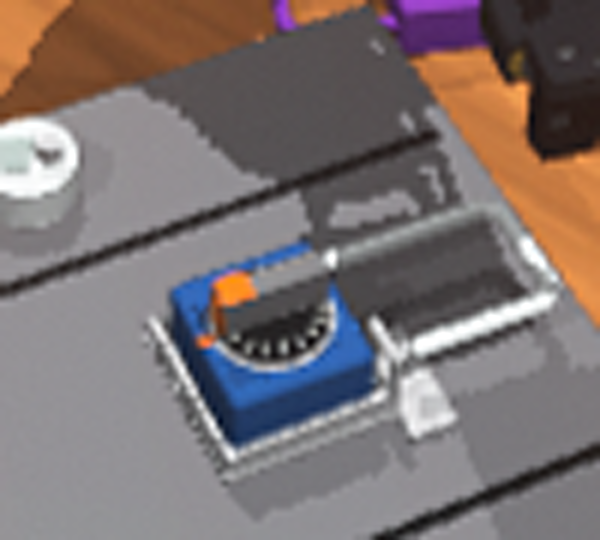

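The shackle is fully out, its leg clear of the staple, and the lock is still in its seat. I'll go over the bar and grip it.

Request:
step_arm(
  moves=[
    {"dp": [0, 0, 0], "dr": [0, 0, -0.168], "fingers": 0.4},
    {"dp": [-40, 0, 0], "dr": [0, 0, 0], "fingers": 0.4},
    {"dp": [-40, 0, 0], "dr": [0, 0, 0], "fingers": 0.4},
    {"dp": [-30, 0, 0], "dr": [0, 0, 0], "fingers": 0.4},
    {"dp": [0, 0, 20], "dr": [0, 0, 0], "fingers": 0.4},
  ],
)

```text
time_s: 12.8
tool_pos: [0.6255, 0.0747, 0.2052]
tool_rot: [179.9, 0.3, 153.9]
force: [-0.4, -0.5, -0.2]
grip_width: 0.0522
grasp_force: 0.0
```

```bash
python3 g.py .6237 .0775 .157 154.5
```

```text
t 12.8 pos [0.6255 0.0747 0.2052] [179.9   0.3 153.9] F [-0.4 -0.5 -0.2] w 0.0522 gf 0.0 q [-31.  17.  27.  89.  -8.  76.  61.]
dp now-frame [ 3.1  1.7 48.2] dp goal-frame [ 2.9  1.8 48.2] dr [ 0.001  0.004 -0.011]
```

Request:
step_arm(
  moves=[
    {"dp": [0, 0, 20], "dr": [0, 0, 0], "fingers": 0.4},
    {"dp": [0, 0, 20], "dr": [0, 0, 0], "fingers": 0.4},
    {"dp": [0, 0, 6], "dr": [0, 0, 0], "fingers": 0.4},
    {"dp": [0, 0, 0], "dr": [0, 0, 0], "fingers": 0.4},
    {"dp": [0, 0, 0], "dr": [0, 0, 0], "fingers": 0.4},
  ],
)

```text
time_s: 13.42
tool_pos: [0.6233, 0.0767, 0.1585]
tool_rot: [179.9, 0.1, 154.2]
force: [0.0, -0.5, -0.6]
grip_width: 0.052
grasp_force: 0.0
```

```bash
python3 g.py .6237 .0775 .157 154.5
```

```text
t 13.425 pos [0.6233 0.0767 0.1585] [1.799e+02 1.000e-01 1.542e+02] F [ 0.  -0.5 -0.6] w 0.052 gf 0.0 q [-31.  19.  26.  92.  -9.  71.  61.]
dp now-frame [0.  0.9 1.5] dp goal-frame [0.  0.9 1.5] dr [ 0.001  0.001 -0.006]
```

Request:
step_arm(
  moves=[
    {"dp": [0, 0, 0], "dr": [0, 0, 0], "fingers": 1},
    {"dp": [0, 0, 0], "dr": [0, 0, 0], "fingers": 1},
    {"dp": [0, 0, 0], "dr": [0, 0, 0], "fingers": 1},
    {"dp": [0, 0, 0], "dr": [0, 0, 0], "fingers": 1},
    {"dp": [0, 0, 0], "dr": [0, 0, 0], "fingers": 1},
  ],
  squeeze=50,
)

```text
time_s: 14.05
tool_pos: [0.6234, 0.0774, 0.1578]
tool_rot: [179.9, 0.1, 154.2]
force: [1.0, 0.7, -2.9]
grip_width: 0.0116
grasp_force: 50.0
```

```bash
python3 g.py .6237 .0775 .157 154.5
```

```text
t 14.05 pos [0.6234 0.0774 0.1578] [1.799e+02 1.000e-01 1.542e+02] F [ 1.   0.7 -2.9] w 0.0116 gf 49.992401003837585 q [-31.  19.  26.  92.  -9.  71.  61.]
dp now-frame [-0.2  0.2  0.8] dp goal-frame [-0.2  0.2  0.8] dr [ 0.002  0.001 -0.005]
```

Gripped. Lifting slowly at first.

Request:
step_arm(
  moves=[
    {"dp": [0, 0, -3], "dr": [0, 0, 0], "fingers": 1},
    {"dp": [0, 0, -5], "dr": [0, 0, 0], "fingers": 1},
    {"dp": [0, 0, -6], "dr": [0, 0, 0], "fingers": 1},
    {"dp": [0, 0, -8], "dr": [0, 0, 0], "fingers": 1},
    {"dp": [0, 0, -8], "dr": [0, 0, 0], "fingers": 1},
  ],
)

```text
time_s: 14.68
tool_pos: [0.6228, 0.0761, 0.1883]
tool_rot: [-180.0, 0.0, 154.1]
force: [-0.8, -0.1, -4.6]
grip_width: 0.0114
grasp_force: 50.0
```

Request:
step_arm(
  moves=[
    {"dp": [0, 0, -12], "dr": [0, 0, 0], "fingers": 1},
    {"dp": [0, 0, -20], "dr": [0, 0, 0], "fingers": 1},
    {"dp": [0, 0, -25], "dr": [0, 0, 0], "fingers": 1},
    {"dp": [0, 0, -25], "dr": [0, 0, 0], "fingers": 1},
    {"dp": [0, 0, -15], "dr": [0, 0, 0], "fingers": 1},
  ],
)

```text
time_s: 15.3
tool_pos: [0.6235, 0.0765, 0.2873]
tool_rot: [179.9, 0.1, 154.2]
force: [0.3, -0.7, -4.1]
grip_width: 0.0113
grasp_force: 50.0
```

Request:
step_arm(
  moves=[
    {"dp": [0, 0, -8], "dr": [0, 0, 0], "fingers": 1},
    {"dp": [0, 0, 0], "dr": [0, 0, 0], "fingers": 1},
    {"dp": [0, 0, 0], "dr": [0, 0, 0], "fingers": 1},
    {"dp": [0, 0, 0], "dr": [0, 0, 0], "fingers": 1},
    {"dp": [0, 0, 0], "dr": [0, 0, 0], "fingers": 1},
  ],
)

```text
time_s: 15.92
tool_pos: [0.6226, 0.0765, 0.292]
tool_rot: [-180.0, -0.0, 154.2]
force: [-0.1, 0.2, -4.7]
grip_width: 0.0117
grasp_force: 50.0
```

```bash
python3 g.py .6237 .0775 .157 154.5;python3 - <<'E'
from cell import env
import cv2
b=env.read_camera("scene")[150:290,205:365,::-1];cv2.imwrite("pics/s5.png",cv2.resize(b,None,fx=4,fy=4,interpolation=cv2.INTER_CUBIC))
E
```

```text
t 15.925 pos [0.6226 0.0765 0.292 ] [-180.    -0.   154.2] F [-0.1  0.2 -4.7] w 0.0117 gf 49.98770534992218 q [-31.  15.  27.  81.  -7.  85.  60.]
dp now-frame [ -0.6   1.4 135. ] dp goal-frame [ -0.6   1.3 135. ] dr [-0.    -0.001 -0.006]
```

View pics/s5.png

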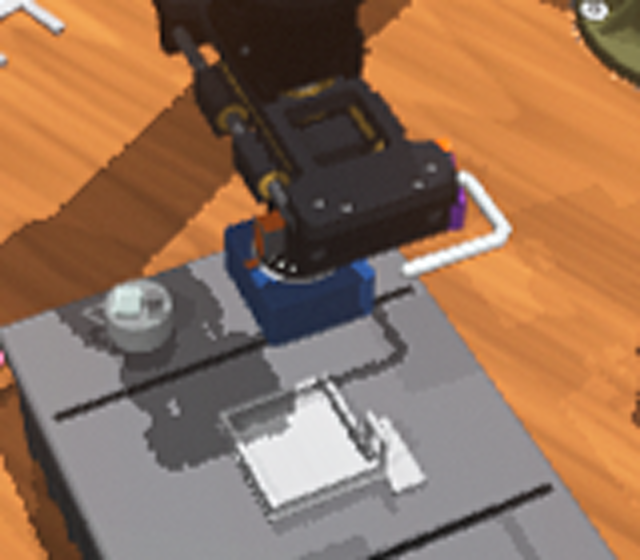

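The lock hangs level and open at (300,290), clear above the empty seat at (310,450), with a weight of 4.7 N. The underside is about 13 cm above the plate, so I hand in.

```bash
python3 -c "
from cell import env;print(env.sign_off())"
```

```text
the job is handed in; nothing more can be done
None
```

I turned the dial to the orange mark, pulled the shackle out to its stop with the lock still in its seat, and handed in with the opened lock held level about 13 cm above the seat at about 16 s; the hand-in returned no verdict.

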